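# Home the gear-shift tester and set it to the third click

### The job

Set the blue gear-shift tester on the bench to third: first push its orange lever all the way back against its stop at the brass-adjuster end, then push it the other way, feeling for the clicks, and leave it seated in the third click from the stop without ever running past that click. Only push the lever, never pinch it between the fingers, and leave the things lying around where they are.

Things in the scene. Friction and masses are not known exactly. Their poses are not given: they have to be found in the camera images.
- shift_tester: Blue, low slide housing on an aluminium plate 300 x 94 x 8 mm, fixed to the bench; housing 272 x 70 mm, its top 40 mm above the bench. Origin: centre of the underside. Its +x axis is the lever's travel away from the home stop (points away from the brass adjuster, which is at the -x end), z up. The home end lies towards the robot's right.
- lever_mid (a point): Centre of the orange lever's upright push plate: 14 mm thick along the travel, 104 mm wide across it, 34 mm tall (from 52 to 86 mm above the bench; this point is 69 mm above it). Below the plate is a dark foot 46 mm long and 40 mm wide (up to 45 mm above the bench). At home this point is 85 mm from the tester's origin towards the brass adjuster.
- shift_lever (a joint): Travel of the lever from its home stop, m: 0 at the stop, growing along the tester's +x, 0.150 at the far end; starts part way along. From the stop it first runs free (under 1 N) for 10 to 35 mm, then meets evenly spaced ridges about 20 mm apart; behind each ridge lies one click. Where the clicks lie differs at each start by up to 20 mm and is not marked: feel for them.
- notch_rail: Steel notch rail hidden inside the housing, which cannot be seen or touched; it lies at a different place along the travel at each start and serves the rules only.
- pedal: Black flat bicycle pedal, 107 x 92 x 22 mm, loose, beside the tester on the robot's side; leave alone. Origin: centre of the underside.
- tyre_lever: Blue nylon tyre lever, 116 x 19 x 10 mm, loose, beyond the tester; leave alone. Origin: centre of the underside.
- grease_tub: Dark tub with a yellow-green lid, 70 mm across, 74 mm tall, loose, back left; leave alone. Origin: centre of the underside.
- cassette: Silver sprocket cassette, 128 mm across, 29 mm tall, loose, left; leave alone. Origin: centre of the underside.
- wrench: Steel combination wrench, 194 x 29 x 5 mm, loose, right; leave alone. Origin: centre of the underside.
- detent (a joint): Hidden sprung roller under the lever that makes the clicks, m: about 0 when seated in a notch (or on the free run), about 0.0035 on a ridge's crest. A ridge resists the push with about 5 to 7 N at first, less and less towards its crest; then the lever snaps ahead by itself into the notch behind (up to 10 mm) and stays. The same in either direction. The home stop is rigid.

How it is judged:
By the outcome, as a careful person would: the job done as asked, in the order asked, and still so for the second after the job is handed in, with the robot touching nothing.
It also fails if it takes over 61 s, if anything falls off the work surface, if the arm or the gripper's body presses on something with over 40 N, if the wrist force passes 120 N, or if a joint passes its speed limit or range.

### The arm

A 6-joint arm with a two-finger parallel gripper is mounted at the origin on a cart in front of the work surface, level with it; the furniture and walls round the work are solid. World frame = base frame: x ahead of the robot, y to its left, z up, the work surface at z = 0. Lengths are in m, angles in rad, forces in N, time in s.
With the tool pointing down it reaches from about 0.35 to 0.775 m from the base axis. Payload 5.5 kg.
Tool frame: the origin (TCP) lies on the centre line of the jaws, within the pads' length; the fingertips stand 11 mm ahead of it and the grasp point (between the pads) lies 8 mm behind it (env.tip_extent is the distance from the TCP to the fingertips, in m); z points along the fingers, y is the line along which they close (so a half turn about z gives the same grasp; the last joint's range is limited). The gripper opens to 85 mm and grips with 20 to 120 N. Pads are 22 mm wide; open, the fingers measure 114 mm over their backs; the gripper's body (76 mm by 85 mm) begins 54 mm behind the grasp point. The pads swing forward as they close: fully open they stand 13 mm farther back than shut.
Start: joints at [-1.349, 0.313, 0.046, 1.304, 0, 1.431], TCP at [0.204, -0.538, 0.242] pointing down, gripper open.
Joint ranges: [-2.76, 2.76], [-0.86, 1.69], [-1.03, 1.26], [-2.2, 2.34], [-1.47, 1.5], [-3.14, 3.14]. Speed limits (rad/s): [2.57, 2.57, 3.14, 3.14, 3.14, 3.14].

### API

Orientations are given as a unit quaternion [w, x, y, z].
In Python, from workcell import env gives the robot as it stands.
- The arm moves only by the shell command python3 -m jog 'ROWS' [FORCE]. ROWS is JSON, a list of rows, each a list of 5 numbers: the gripper's target within -1 to 1 (shut at 1, half-way at 0, fully open at -1), then the shift along the tool's x, y, z in m, then the turn about the tool's z in degrees. In form: [[fingers, tx, ty, tz, turn], ...]. A call has 1 to 5 rows; each row shifts and turns the commanded pose from where the row before left it, along the tool's axes as they then stand; what a row does not reach is not made up. A row lasts 1/12 s, in which the tool goes at most 41.7 mm and 7.16 degrees, less where a joint would pass 70% of its speed; a pose out of reach is approached as far as the arm can. A call is refused whole if a number of a shift passes 0.0417 or a number of a turn 7.16, either way. A call with a gripper value outside its range is refused whole. The fingers move at their own pace and stop on an object; FORCE is the grip in N (left out, the last holds). Time passes only in rows, so rows that do not move let the fingers close. It gives the time, the measured TCP pose, the force, the opening and the grip force at its end, in the units of the state.
- env.get_state(): the state, without advancing time (a new reading comes with each control period).
- env.read_camera(name): name is "side" or "top" or "wrist"; returns a dict with "img" (480x640x3 uint8, red, green, blue), "fov_y" (degrees; the focal length in pixels is half the picture's height over the tangent of half this angle, whatever the lens; pixels are square), "cx", "cy" (the principal point, pixels), "T" (4x4, takes a point from camera to world coordinates). Camera axes: x right, y up, looking along -z (the intrinsics and any distortion apply to the point x, -y, -z); pixel columns grow to the right and rows downward; lengths in m; the calibration is good to about 2 mm. A picture is of the moment at which its call begins. There is no depth.
- env.hand_in(): hands the job in; it is judged then, once.
The state is a dict: "clock": time; "joint_pos": joint angles; "qvel": joint speeds; "tau": joint torques, N m; "tcp_pos": TCP position; "orientation": TCP orientation; "wrist_force": force on the tool from outside, world axes, zero at the start; "ft_torque": the same for the moment, N m; "finger_gap": finger opening in m; "grip_force": force on a finger pad.
Only numpy, scipy, OpenCV 4.12 (cv2) and the standard library are available. Lean on these libraries where they do the work, as an engineer would, in place of code of your own. Each camera call takes 0.05 s, during which the arm holds its last target. There are 200 camera calls.

## Working session

There is one attempt and no reset: what is moved stays moved. The work goes in short steps, Python scripts to look and compute and a shell command to move; the robot and the scene stay as the last step left them, time stands still between calls to the robot, and variables do not carry over. Pictures are saved under pics/ and viewed, at most 10 in all, crops included, and the job is handed in when it is done.

```bash
mkdir -p pics; python3 - <<'E'
from workcell import env
import cv2
for n in ("top","side"):
    c=env.read_camera(n); cv2.imwrite(f"pics/{n}0.png",c["img"][:,:,::-1]); print(n,c["fov_y"],c["cx"],c["cy"],c["T"].round(4).tolist(),[k for k in c])
s=env.get_state(); print({k:s[k] for k in s})
E
```

```text
top 56.498240783283954 322.6585249027933 242.5737503460708 [[-0.0136, 0.9988, -0.0463, 0.5127], [-0.9998, -0.013, 0.0142, 0.0133], [0.0136, 0.0465, 0.9988, 1.0236], [0.0, 0.0, 0.0, 1.0]] ['img', 'fov_y', 'cx', 'cy', 'T']
side 45.99764920414032 316.4165123119424 235.5846659474767 [[0.9901, 0.0707, -0.1214, 0.3821], [-0.1384, 0.3434, -0.9289, -1.4299], [-0.024, 0.9365, 0.3498, 0.6253], [0.0, 0.0, 0.0, 1.0]] ['img', 'fov_y', 'cx', 'cy', 'T']
{'clock': 0.1, 'joint_pos': array([-1.34863662e+00,  3.13896003e-01,  4.51016433e-02,  1.30360133e+00,
       -6.63861110e-06,  1.43120416e+00]), 'qvel': array([ 0.00089298, -0.00163593,  0.00546776,  0.00033493, -0.00029366,
        0.0004826 ]), 'tau': array([ 2.62068235e-03, -4.81725526e+01,  2.99243832e+01,  1.27917944e-02,
       -1.14166412e-04, -6.79870453e-07]), 'tcp_pos': array([ 0.20339696, -0.53736004,  0.2415184 ]), 'orientation': array([-7.98863990e-04,  9.83686182e-01,  1.79891235e-01, -3.63209993e-05]), 'wrist_force': array([ 0.04421402,  1.2047418 , -0.08841763]), 'ft_torque': array([ 0.03567688, -0.02886445,  0.01854881]), 'grip_force': 0.0, 'finger_gap': 0.08551472795061053}
```

View pics/top0.png

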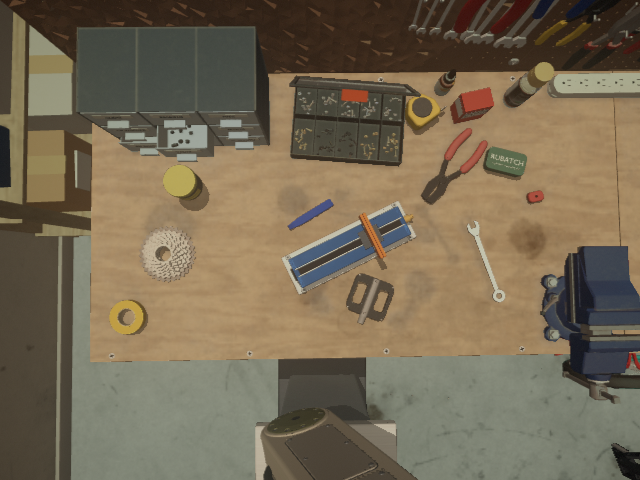

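View pics/side0.png

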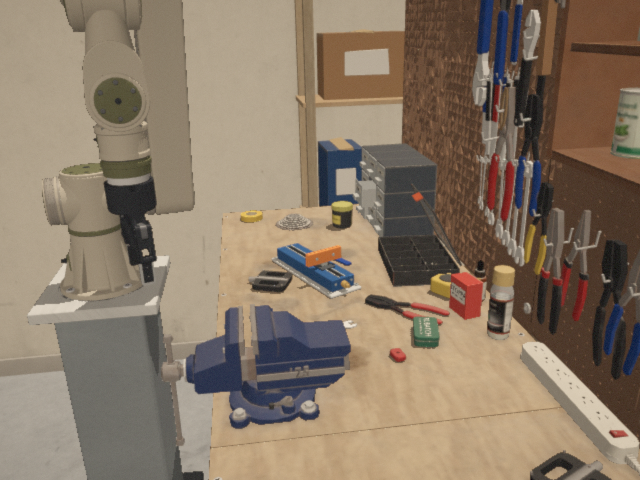

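The top view shows the tester running from about (293,275) to (405,220). The brass adjuster is at (410,218), the orange lever runs (362,215)–(382,258), and the pedal is at (370,298). I'll enlarge it.

```bash
python3 - <<'E'
import cv2
i=cv2.imread("pics/top0.png")[190:330,270:430]
cv2.imwrite("pics/crop0.png",cv2.resize(i,None,fx=4.25,fy=4.25,interpolation=cv2.INTER_CUBIC))
E
```

```text
(no output)
```

View pics/crop0.png

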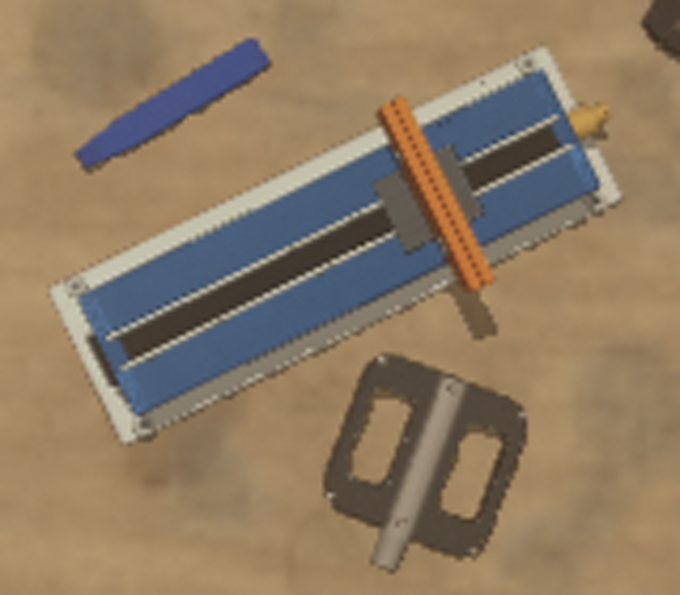

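Crop pixels: plate corners are at (52,290), (127,443), (620,197) and (545,47). The lever's top face has corners (378,115), (403,97), (493,278) and (470,292).

```bash
cat > h.py <<'E'
import numpy as np
from workcell import env
def ray(c,u,v,z):
    f=240/np.tan(np.radians(c["fov_y"]/2)); T=c["T"]
    d=T[:3,:3]@np.array([(u-c["cx"])/f,-(v-c["cy"])/f,-1]); o=T[:3,3]
    return o+d*(z-o[2])/d[2]
E
python3 - <<'E'
from h import *
c=env.read_camera("top")
P=lambda a,z:np.array([ray(c,270+x/4.25-.4,190+y/4.25-.4,z) for x,y in a])
p=P([(52,290),(127,443),(620,197),(545,47)],.008); o=p.mean(0); 
ax=(p[2]+p[3]-p[0]-p[1])/2; L=np.linalg.norm(ax[:2]); ax=-ax/np.linalg.norm(ax)
ay=np.array([-ax[1],ax[0],0])
print("o",o,"L",L,"W",np.linalg.norm(p[0]-p[1]),"ax",ax,np.degrees(np.arctan2(ax[1],ax[0])))
l=P([(378,115),(403,97),(493,278),(470,292)],.086); m=l.mean(0)
print("lever",m,"along",(m-o)@ax,"travel",(m-o)@ax+.085,"across",(m-o)@ay)
q=P([(380,357),(525,412),(325,495),(475,557),(385,570)],.022);print("pedal",[((a-o)@ax,(a-o)@ay) for a in q])
s=env.get_state(); w,x,y,z=s["orientation"]
from scipy.spatial.transform import Rotation as R
print(R.from_quat([x,y,z,w]).as_matrix().round(3), env.tip_extent)
for k in (-.085,-.04,0,.065):print(k,o+ax*k,np.linalg.norm((o+ax*k)[:2]))
E
```

```text
o [ 0.54917113 -0.0607663   0.008     ] L 0.29546974632627493 W 0.09080548654025408 ax [-0.43182564  0.90195711 -0.        ] 115.5834755478463
lever [ 0.56963581 -0.1044718   0.086     ] along -0.04825766038645827 travel 0.03674233961354174 across 0.0004148912663122471
pedal [(np.float64(0.007581684948443149), np.float64(0.06359214972795177)), (np.float64(-0.048008127647234305), np.float64(0.12344769484928861)), (np.float64(0.06584443988847014), np.float64(0.11541174503688106)), (np.float64(0.009731640385372005), np.float64(0.17945790111277574)), (np.float64(0.05510387407745758), np.float64(0.16443392453544137))]
[[ 0.935  0.354 -0.   ]
 [ 0.354 -0.935  0.001]
 [ 0.    -0.001 -1.   ]] 0.011
-0.085 [ 0.58587631 -0.13743266  0.008     ] 0.6017796826392648
-0.04 [ 0.56644416 -0.09684459  0.008     ] 0.5746632551759389
0 [ 0.54917113 -0.0607663   0.008     ] 0.5525228275767428
0.065 [ 0.52110246 -0.00213909  0.008     ] 0.5211068551433453
```

```bash
python3 -m jog '[[1,0.0276,-0.0296,0,0],[1,0.0276,-0.0296,0,0],[1,0.0276,-0.0296,0,0],[1,0.0276,-0.0296,0,0],[1,0.0276,-0.0296,0,-4.9]]' 60
python3 -m jog '[[1,0.0369,-0.0145,0,0],[1,0.0369,-0.0145,0,0],[1,0.0369,-0.0145,0,0],[1,0.0369,-0.0145,0,0],[1,0.0369,-0.0145,0,0]]'
python3 -m jog '[[1,0.035,-0.014,0,0],[1,0.035,-0.014,0,0],[1,0.035,-0.014,0,0],[1,0.035,-0.014,0,0],[1,0,0,0,0]]'
cat > st.py <<'E'
from h import *
from scipy.spatial.transform import Rotation as R
s=env.get_state(); w,x,y,z=s["orientation"]; M=R.from_quat([x,y,z,w]).as_matrix()
o=np.array([.5492,-.0608,0]); ax=np.array([-.4318,.902,0]); d=s["tcp_pos"]-o; ay=np.array([-.902,-.4318,0])
print("t",s["clock"],"along",d@ax,"across",d@ay,"z",d[2],"F",s["wrist_force"].round(2),"Fax",s["wrist_force"]@ax,"gap",s["finger_gap"]); print("yaw -y axis",np.degrees(np.arctan2(-M[1,1],-M[0,1])))
E
python3 st.py
```

```text
clock: 0.57
tcp_pos: [0.2803, -0.3486, 0.2419]
orientation: [-0.0, 0.975, 0.222, -0.0]
wrist_force: [1.9, -1.0, -0.2]
finger_gap: 0.0256
grip_force: 0.0
clock: 0.98
tcp_pos: [0.416, -0.2036, 0.2424]
orientation: [0.0, 0.975, 0.222, 0.0]
wrist_force: [0.1, -0.3, 0.6]
finger_gap: -0.0002
grip_force: 0.0
clock: 1.4
tcp_pos: [0.5205, -0.0898, 0.2417]
orientation: [-0.001, 0.974, 0.225, 0.001]
wrist_force: [0.3, -1.4, -0.4]
finger_gap: 0.0004
grip_force: 0.0
t 1.4 along -0.013816128206465451 across 0.038398947295810545 z 0.24173076204792132 F [ 0.33 -1.41 -0.4 ] Fax -1.4174491070653699 gap 0.0003731242890390676
yaw -y axis 115.98359323002633
```

```bash
python3 -m jog '[[1,0.038,-0.012,0,0],[1,0,-0.012,0.04,0],[1,0,0,0.04,0],[1,0,0,0.04,0],[1,0,0,0,0]]'
python3 st.py
python3 - <<'E'
from h import *; import cv2
c=env.read_camera("side")["img"][200:320,230:390,::-1]
cv2.imwrite("pics/side1.png",cv2.resize(c,None,fx=4.5,fy=4.5,interpolation=cv2.INTER_CUBIC))
E
```

```text
clock: 1.82
tcp_pos: [0.5351, -0.0545, 0.1146]
orientation: [-0.003, 0.975, 0.222, -0.006]
wrist_force: [-1.6, 0.4, -1.2]
finger_gap: -0.0
grip_force: 0.0
t 1.8167 along 0.011750376078563676 across 0.01004161358335881 z 0.1145850685807761 F [-1.56  0.4  -1.24] Fax 1.0360188342544028 gap -1.9423478014212876e-06
yaw -y axis 115.66684189004977
```

View pics/side1.png

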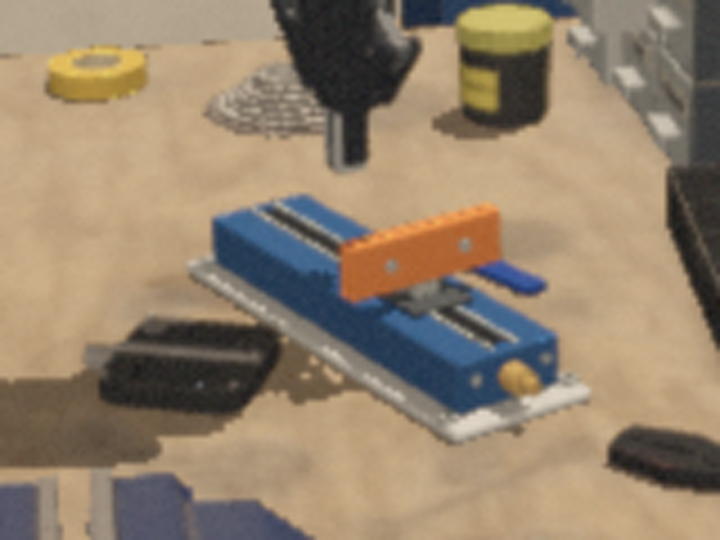

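The shut fingers (345,165) hang clear on the far side of the lever (420,255), so I can go down and start pushing towards the adjuster.

```bash
python3 -m jog '[[1,0.01,0,0.023,0],[1,0,0,0.022,0],[1,0,0,0,0]]'
python3 -m jog '[[1,0,0.006,0,0],[1,0,0.006,0,0],[1,0,0.005,0,0],[1,0,0.004,0,0],[1,0,0,0,0]]'
python3 st.py
for i in 1 2 3; do python3 -m jog '[[1,0,0.002,0,0],[1,0,0.002,0,0]]' >/dev/null; python3 st.py|head -1; done
```

```text
clock: 2.12
tcp_pos: [0.5496, -0.0521, 0.0766]
orientation: [-0.0, 0.975, 0.222, -0.001]
wrist_force: [-0.7, 0.1, 0.9]
finger_gap: -0.0002
grip_force: 0.0
clock: 2.53
tcp_pos: [0.5606, -0.0724, 0.0788]
orientation: [0.001, 0.975, 0.221, 0.001]
wrist_force: [0.9, -0.5, 0.3]
finger_gap: 0.0001
grip_force: 0.0
t 2.5333 along -0.01533430973730358 across -0.005276906180626625 z 0.07881200585598737 F [ 0.91 -0.45  0.34] Fax -0.7979954345208664 gap 0.0001017935202487638
yaw -y axis 115.5542497031617
t 2.7 along -0.017599255966341782 across -0.00459107480993679 z 0.07771727094458736 F [0.21 0.18 0.27] Fax 0.07284333403241443 gap -0.00016429369763156125
t 2.8667 along -0.0214428091276258 across -0.004587479882910145 z 0.07734480929494254 F [ 0.19  0.37 -0.5 ] Fax 0.2459081249896618 gap 8.038504055967755e-06
t 3.0333 along -0.025492107875160992 across -0.004650110586720385 z 0.07731008227279194 F [-0.58  0.26 -0.32] Fax 0.4861036277962344 gap 0.00010094921682802613
```

```bash
python3 -m jog '[[1,0,0,0.006,0],[1,0,0,0,0]]' >/dev/null; python3 st.py|head -1
for i in 1 2 3 4 5 6 7 8; do python3 -m jog '[[1,0,0.0015,0,0],[1,0,0.0015,0,0]]' >/dev/null; python3 st.py|head -1|cut -c1-200; done
```

```text
t 3.2 along -0.025142835487675805 across -0.004240058323634454 z 0.07029448471261006 F [-1.62 -0.65 -0.42] Fax 0.1168579389899429 gap -6.82461445910963e-06
t 3.3667 along -0.027997718364369942 across -0.004372710389289764 z 0.07098418100920435 F [ 0.07  0.65 -0.75] Fax 0.5588388887231843 gap -6.32546933054065e-05
t 3.5333 along -0.03147802886894954 across -0.004592869110056843 z 0.07132038377754928 F [-0.5  -0.46 -0.68] Fax -0.19626293994164726 gap 0.0003006891776504739
t 3.7 along -0.034867597634256293 across -0.0048677968381140215 z 0.07160794465204336 F [ 0.23  0.58 -0.09] Fax 0.42042062767529265 gap 0.00010724870687526729
t 3.8667 along -0.037764296678609 across -0.004773894975302846 z 0.0715282390100247 F [-0.31  0.72 -0.38] Fax 0.7825028342534546 gap 6.558400706580721e-06
t 4.0333 along -0.04048694845493013 across -0.004679336620421602 z 0.07142050425919243 F [-0.05  0.7   0.27] Fax 0.655470375557275 gap -5.324221878471564e-05
t 4.2 along -0.04332455516987217 across -0.0046793604528615265 z 0.07142352890445307 F [-0.32  1.23  0.31] Fax 1.2436153531264855 gap 0.0002700690995989093
t 4.3667 along -0.04645714476989135 across -0.004695589770756389 z 0.07143589091515065 F [-0.4   1.27  1.21] Fax 1.3178504959037949 gap -0.00017601888704546335
t 4.5333 along -0.0495471906140854 across -0.004691728974142155 z 0.07139622691249177 F [-0.56  1.3   1.4 ] Fax 1.4092983187350852 gap 1.6396496995898817e-06
```

```bash

for i in 1 2 3 4; do python3 -m jog '[[1,0,0.0015,0,0],[1,0,0.0015,0,0]]' >/dev/null; python3 st.py|head -1|cut -c1-200; done
```

```text
t 4.7 along -0.052594706154198534 across -0.004675078286173608 z 0.0713956467276628 F [-0.82  1.08  1.5 ] Fax 1.3311390548472004 gap 0.00010898791814996568
t 4.8667 along -0.05560555758154077 across -0.004669397644564151 z 0.0713833204009811 F [-0.32  1.47  0.59] Fax 1.4626134283965115 gap 8.774486308491664e-05
t 5.0333 along -0.05856652460823836 across -0.004666653635229574 z 0.07138687695483786 F [-0.61  2.06  0.61] Fax 2.1191978951761934 gap 0.0001903199269682795
t 5.2 along -0.06156021038925443 across -0.004665211752919878 z 0.07136488181424035 F [0.06 0.13 0.95] Fax 0.08653598629208645 gap 0.00013837527616521652
```

```bash

for i in 1 2 3 4 5; do python3 -m jog '[[1,0,0.001,0,0],[1,0,0.001,0,0]]' >/dev/null; python3 st.py|head -1|cut -c1-200; done
```

```text
t 5.3667 along -0.06227165848508959 across -0.004621198527705775 z 0.07132830016945091 F [-2.62  6.74  4.45] Fax 7.209239586808561 gap 0.00012800131227716258
t 5.5333 along -0.06237620798110494 across -0.004589633780688527 z 0.07135691679410462 F [-4.03 12.55  7.93] Fax 13.058615379850998 gap -0.0002840175626842424
t 5.7 along -0.06248613895189192 across -0.004574868355999719 z 0.07132920026848907 F [-6.8  17.46 11.26] Fax 18.68496507501448 gap -0.00010958073468208602
t 5.8667 along -0.06261788458098011 across -0.0045490869527803 z 0.07137084884408292 F [-7.93 23.18 13.97] Fax 24.32850365559757 gap 6.69820840175927e-05
t 6.0333 along -0.0626914075284406 across -0.004513276641414963 z 0.07137038487156845 F [-10.59  27.71  16.68] Fax 29.57268087187972 gap -8.87216067290403e-05
```

Force climbs stiffly to 30 N at the position expected for home, so this is the stop. Next I back off, lift, cross over and check with the top camera.

```bash

python3 -m jog '[[1,0,-0.012,0,0],[1,0,-0.015,0,0],[1,0,0,-0.03,0],[1,0,0,-0.04,0],[1,0,0,0,0]]'>/dev/null
python3 -m jog '[[1,0,0.02,0,0],[1,0,0.035,0,0],[1,0,0.033,0,0],[1,0,0,0,0]]'>/dev/null; python3 st.py
python3 - <<'E'
from h import *; import cv2
c=env.read_camera("side")["img"][200:320,230:390,::-1]
cv2.imwrite("pics/side2.png",cv2.resize(c,None,fx=4.5,fy=4.5,interpolation=cv2.INTER_CUBIC))
E
```

```text
t 6.7833 along -0.1386802193244198 across -0.004956395505109346 z 0.14141537890841852 F [ 0.33 -0.51 -0.95] Fax -0.605621168140978 gap -0.00026350087746630405
yaw -y axis 115.38457178176594
```

View pics/side2.png

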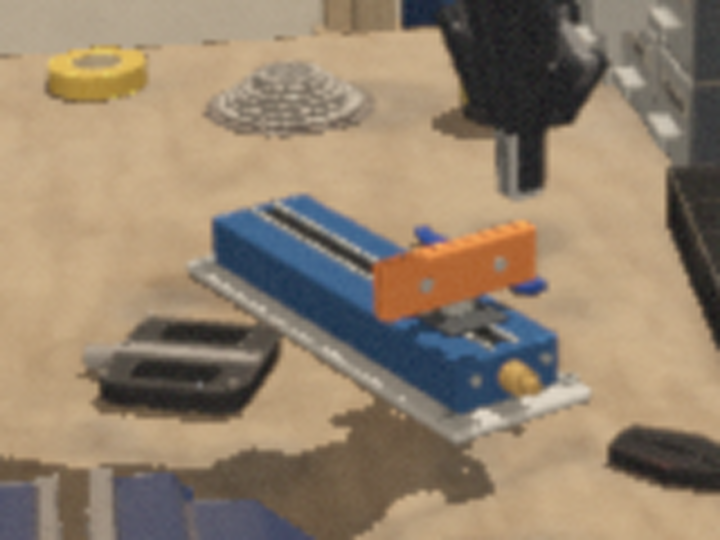

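The lever is at the adjuster end and the fingers are behind it. I'll lower and start feeling forward.

```bash

python3 -m jog '[[1,0.0,0,0.035,0],[1,0,0,0.035,0],[1,0,-0.013,0,0],[1,0,-0.010,0,0],[1,0,0,0,0]]'>/dev/null; python3 st.py
cat > f.py <<'E'
from h import *
s=env.get_state(); o=np.array([.5492,-.0608,0]); ax=np.array([-.4318,.902,0]); d=s["tcp_pos"]-o
print("t %.2f s %.1f mm z %.1f F %.2f"%(s["clock"],d@ax*1e3+107.5,d[2]*1e3,s["wrist_force"]@ax))
E
for i in 1 2 3 4 5 6 7 8; do python3 -m jog '[[1,0,-0.001,0,0],[1,0,-0.001,0,0]]' >/dev/null; python3 f.py; done
```

```text
t 7.25 along -0.10660515254448487 across -0.004424259736498556 z 0.0711346152260069 F [-0.06 -0.6   0.14] Fax -0.5160396718984598 gap 3.5981381753812535e-05
yaw -y axis 115.73097939834629
t 7.42 s -0.7 mm z 73.2 F 0.46
t 7.58 s 1.3 mm z 72.5 F -0.68
t 7.75 s 3.8 mm z 71.7 F -0.28
t 7.92 s 5.6 mm z 71.6 F -1.46
t 8.08 s 7.8 mm z 71.6 F -0.85
t 8.25 s 10.0 mm z 71.5 F -0.59
t 8.42 s 12.2 mm z 71.4 F -0.82
t 8.58 s 14.1 mm z 71.4 F -1.49
```

```bash

for i in 1 2 3 4 5 6 7 8 9 10 11 12; do python3 -m jog '[[1,0,-0.001,0,0]]' >/dev/null; python3 f.py; done
```

```text
t 8.67 s 15.2 mm z 71.4 F -0.95
t 8.75 s 16.1 mm z 71.4 F -0.48
t 8.83 s 17.2 mm z 71.4 F -1.85
t 8.92 s 18.2 mm z 71.4 F -1.79
t 9.00 s 19.2 mm z 71.4 F -1.23
t 9.08 s 20.2 mm z 71.4 F -1.51
t 9.17 s 21.1 mm z 71.4 F -1.50
t 9.25 s 22.2 mm z 71.4 F -0.77
t 9.33 s 23.2 mm z 71.4 F -0.70
t 9.42 s 24.2 mm z 71.4 F -1.44
t 9.50 s 25.2 mm z 71.3 F -1.48
t 9.58 s 26.2 mm z 71.4 F -0.93
```

```bash

for i in 1 2 3 4 5 6 7 8 9 10 11 12; do python3 -m jog '[[1,0,-0.001,0,0]]' >/dev/null; python3 f.py; done
```

```text
t 9.67 s 27.0 mm z 71.4 F -2.62
t 9.75 s 27.5 mm z 71.4 F -4.55
t 9.83 s 28.0 mm z 71.4 F -6.49
t 9.92 s 28.7 mm z 71.4 F -6.08
t 10.00 s 29.7 mm z 71.5 F -5.47
t 10.08 s 30.9 mm z 71.4 F -4.81
t 10.17 s 32.3 mm z 71.4 F -3.89
t 10.25 s 33.8 mm z 71.4 F -3.02
t 10.33 s 35.3 mm z 71.4 F -1.65
t 10.42 s 36.6 mm z 71.4 F -1.71
t 10.50 s 37.9 mm z 71.3 F -0.46
t 10.58 s 39.1 mm z 71.2 F 0.44
```

Ridge 1 started at 27 mm and its crest was at about 37 mm: click one.

```bash

for i in 1 2 3 4 5 6 7 8 9 10 11 12 13 14; do python3 -m jog '[[1,0,-0.001,0,0]]' >/dev/null; python3 f.py; done
```

```text
t 10.67 s 40.0 mm z 71.1 F 0.12
t 10.75 s 40.9 mm z 71.1 F -0.09
t 10.83 s 41.6 mm z 71.2 F 0.26
t 10.92 s 42.4 mm z 71.3 F -0.36
t 11.00 s 43.3 mm z 71.3 F -0.55
t 11.08 s 44.2 mm z 71.4 F 0.58
t 11.17 s 45.2 mm z 71.4 F -0.74
t 11.25 s 46.2 mm z 71.4 F 1.05
t 11.33 s 47.1 mm z 71.4 F -2.62
t 11.42 s 47.3 mm z 71.5 F -4.87
t 11.50 s 47.6 mm z 71.5 F -6.34
t 11.58 s 48.2 mm z 71.5 F -5.83
t 11.67 s 49.2 mm z 71.5 F -5.24
t 11.75 s 50.4 mm z 71.5 F -5.49
```

```bash

for i in 1 2 3 4 5 6; do python3 -m jog '[[1,0,-0.001,0,0]]' >/dev/null; python3 f.py; done
```

```text
t 11.83 s 51.8 mm z 71.5 F -3.82
t 11.92 s 53.3 mm z 71.4 F -3.14
t 12.00 s 54.9 mm z 71.4 F -2.34
t 12.08 s 56.4 mm z 71.4 F -1.21
t 12.17 s 57.7 mm z 71.4 F -0.99
t 12.25 s 58.9 mm z 71.3 F 0.85
```

Ridge 2 passed (start 47, crest about 57). Ridge 3 should start at about 67 mm.

```bash

for i in 1 2 3 4 5 6 7 8 9 10 11 12 13; do python3 -m jog '[[1,0,-0.001,0,0]]' >/dev/null; python3 f.py; done
```

```text
t 12.33 s 59.9 mm z 71.3 F -0.26
t 12.42 s 60.7 mm z 71.3 F 0.11
t 12.50 s 61.6 mm z 71.3 F 0.64
t 12.58 s 62.4 mm z 71.4 F -0.59
t 12.67 s 63.3 mm z 71.4 F -0.65
t 12.75 s 64.2 mm z 71.4 F -0.13
t 12.83 s 65.2 mm z 71.4 F 0.53
t 12.92 s 66.2 mm z 71.4 F -0.10
t 13.00 s 67.1 mm z 71.4 F -2.30
t 13.08 s 67.3 mm z 71.4 F -4.19
t 13.17 s 67.6 mm z 71.5 F -7.68
t 13.25 s 68.2 mm z 71.5 F -7.17
t 13.33 s 69.3 mm z 71.5 F -5.95
```

```bash

for i in 1 2 3 4; do python3 -m jog '[[1,0,-0.001,0,0]]' >/dev/null; python3 f.py; done
for i in 1 2 3 4 5; do python3 -m jog '[[1,0,-0.0006,0,0]]' >/dev/null; python3 f.py; done
```

```text
t 13.42 s 70.5 mm z 71.5 F -4.78
t 13.50 s 71.8 mm z 71.5 F -3.75
t 13.58 s 73.4 mm z 71.4 F -2.49
t 13.67 s 74.9 mm z 71.4 F -2.24
t 13.75 s 76.0 mm z 71.4 F -2.17
t 13.83 s 76.8 mm z 71.4 F -0.80
t 13.92 s 77.5 mm z 71.4 F -0.25
t 14.00 s 78.1 mm z 71.4 F -0.06
t 14.08 s 78.6 mm z 71.4 F -0.51
```

Force fell to zero at about 78 mm, so ridge 3 is passed. I'll go 1.5 mm further (still well short of the seat at about 87 mm), then back off, lift and measure the lever.

```bash

python3 -m jog '[[1,0,-0.0008,0,0],[1,0,-0.0007,0,0],[1,0,0,0,0]]' >/dev/null; python3 f.py
python3 -m jog '[[1,0,0.015,0,0],[1,0,0.02,0,0],[1,0,0,-0.04,0],[1,0,0,-0.04,0],[1,0,0,-0.04,0]]' >/dev/null
python3 -m jog '[[1,0,0.04,-0.01,0],[1,0,0.04,-0.01,0],[1,0,0.04,0,0],[1,0,0.03,0,0],[1,0,0,0,0]]' >/dev/null;python3 f.py
python3 - <<'E'
from h import *; import cv2
c=env.read_camera("top"); i=c["img"][190:330,270:430,::-1]
cv2.imwrite("pics/top2.png",cv2.resize(i,None,fx=4.25,fy=4.25,interpolation=cv2.INTER_CUBIC))
h=cv2.cvtColor(c["img"],cv2.COLOR_RGB2HSV)[190:330,270:430]
m=cv2.inRange(h,(5,150,150),(15,255,255)); n,L,s,ce=cv2.connectedComponentsWithStats(m); k=1+s[1:,4].argmax()
u,v=ce[k]+[270,190]; o=np.array([.5492,-.0608,0]); ax=np.array([-.4318,.902,0])
print(u,v,s[k,4],"travel",(ray(c,u,v,.086)-o)@ax+.085)
E
```

```text
t 14.33 s 79.9 mm z 71.3 F -0.90
t 15.17 s -112.3 mm z 210.0 F 1.07
351.81205673758865 245.15248226950354 282 travel 0.08428467387401076
```

View pics/top2.png

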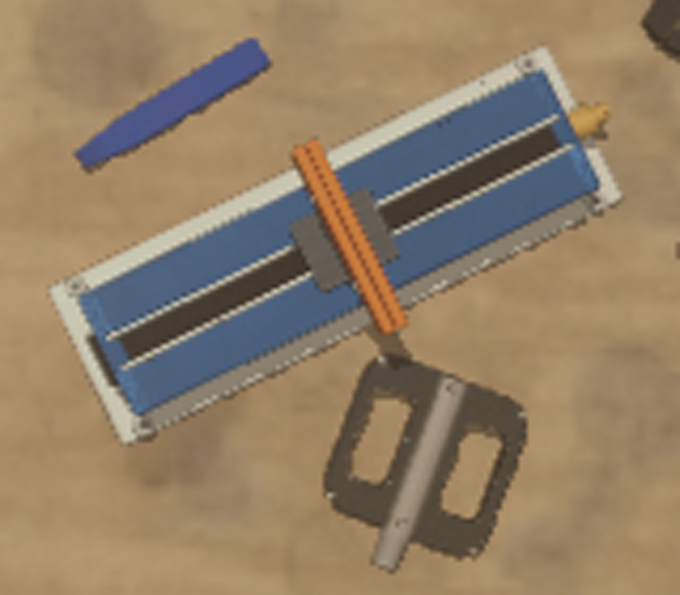

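The lever stands at about 85 mm, ahead of where the finger stopped (80 mm). It has snapped into the third notch, one 20 mm pitch behind the second, and the pedal and tyre lever haven't moved.

```bash
python3 -c "
from workcell import env
print(env.hand_in())"
```

```text
the job is handed in; nothing more can be done
None
```

I pushed the lever back to its home stop, then forward over three ridges. It snapped into the third click and stayed at about 85 mm of travel without running past it; the arm is clear, the pedal and tyre lever are where they were, and the job was handed in at about 15 s.

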